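Hang the ticket cover and hold the clip open on its edge

TASK

Hang the green folded ticket cover astride the rail's bar, square along it, and let go of it. Then pick up the blue spring clip by its levers, squeeze it wide open and bring its gaping jaws round the cover's upright edge at the bar's free end, below the fold, one jaw tip on either outer side and well past the edge, without pressing on the cover or the rail. Finish there, still squeezing the clip open in the air so that another ticket can be slipped in, and do not disturb the other things on the table.

Things in the scene. Friction and masses are not known exactly. Their poses are not given: they have to be found in the camera images.
- rail: fixed steel rail: 110 x 100 x 12 mm dark foot, thin post (14 mm across, 131 tall) and one level round bar, 8 mm thick, axis 122 mm above the table. Origin: table level, on the post's axis. The bar runs from the post along the rail's own -x (towards the robot's side) to a free end 93 mm from the post's axis
- rail_tip (a point): free end of the bar, on its axis, 122 mm above the table
- cover: loose stiff green ticket cover, white paper on both outer faces, folded to an upside-down U: 100 mm long (x), 21 thick over both panels (y), 88 tall (z), 90 g; rigid panels 3 mm thick, 15 apart, open at foot and ends. Starts standing on its two long edges. Origin: centre of its foot; hung on the bar the foot is about 41 mm above the table
- cover_fold (a point): middle of the fold's underside, 85 mm above the cover's foot; the inside narrows here to a groove that settles on the bar. The cover is longer than the bar, so hung on it one end stands out past the bar's free end; it balances while its middle is over the bar
- clip: blue spring clip, 22 mm tall, lying flat, hinge upright, 65 g; shuts when let go. Origin: on the hinge axis, underside. Along +x two jaws reach 64 mm; along -x two finger levers reach 47 mm, spread in a V, about 55 mm wide over the ends. Squeezing the levers together along y, with 4 N rising to 8 N at 33 mm behind the hinge, opens the jaws. This body is the half with the +y lever and jaw
- clip_arm (a joint): opening of the clip, angle between its halves: 0 closed, jaw tips touching; 0.6 rad fully open against a stop: levers parallel, 26 mm over their outsides, jaw tips about 38 mm apart and 59 mm ahead of the hinge, the clip's middle plane midway between the fingers that squeeze it
- jaw_a (a point): black rubber tip of the jaw on the clip's +y side, at mid height (11 mm above its underside)
- jaw_b (a point): tip of the other jaw, at mid height
- mill_1: glass salt shaker with a grey cap and white filling, 44 mm across, 90 tall; bystander, origin under its centre
- mill_2: glass pepper shaker with a grey cap and grey filling, 44 mm across, 90 tall; bystander, origin under its centre
- lemon_1: yellow lemon, 71 x 53 x 51 mm; bystander, origin under its centre
- garlic_1: garlic bulb, 56 mm; bystander, origin under its centre
- egg_timer: round red and white kitchen timer, 63 mm across, 50 tall; bystander, origin under its centre
- spice_red: spice jar with a red cap, 54 mm across, 125 tall; bystander, origin under its centre

How it is judged (in metres and radians):
On the way:
1. the cover hangs astride the bar, let go, while the clip is not yet squeezed open (contact force between cover and rail above 0.2 N and angle between cover's own z axis and vertical below 0.25 rad and angle between the x axis of cover and the x axis of rail, either way round below 0.2 rad and x of cover_fold in the frame of rail between -0.09 and -0.04 m and y of cover_fold in the frame of rail between -0.012 and 0.012 m and height (world z) of cover_fold between 0.115 and 0.14 m and contact force between each of the arm, the fingers and cover below 0.3 N and value of joint clip_arm below 0.1 rad), for 0.3 s.
At the end, for the whole second after the job is handed in: Cover hangs free on the bar, within 0.25 rad of upright and 0.2 of the bar's line. Clip held by the fingers over 30 mm up, open past 0.45 rad, hinge beyond the bar's end, a jaw tip outside each face, 8 mm or more past the end edge, 6 to 80 mm above the foot, under 1 N on cover, 0.5 on rail (contact force between cover and rail above 0.2 N and angle between cover's own z axis and vertical below 0.25 rad and angle between the x axis of cover and the x axis of rail, either way round below 0.2 rad and x of cover_fold in the frame of rail between -0.09 and -0.04 m and y of cover_fold in the frame of rail between -0.012 and 0.012 m and height (world z) of cover_fold between 0.115 and 0.14 m and contact force between each of the arm, the fingers and cover below 0.3 N and value of joint clip_arm above 0.45 rad and ((y of jaw_a in the frame of cover above 0.0115 m and y of jaw_b in the frame of cover below -0.0115 m) or (y of jaw_b in the frame of cover above 0.0115 m and y of jaw_a in the frame of cover below -0.0115 m)) and x of jaw_a in the frame of cover between -0.042 and 0.042 m and z of jaw_a in the frame of cover between 0.006 and 0.08 m and x of jaw_b in the frame of cover between -0.042 and 0.042 m and z of jaw_b in the frame of cover between 0.006 and 0.08 m and x of clip in the frame of rail below -0.105 m and contact force between the fingers and clip above 3 N and contact force between clip and cover below 1 N and contact force between clip and rail below 0.5 N and height (world z) of clip above 0.03 m); the arm keeps its last pose, push and grip.
It fails at once if another thing on the table (shaker, lemon, garlic, timer, spice jar) is pushed more than 30 mm (distance of any of mill_1, mill_2, lemon_1, garlic_1, egg_timer, spice_red from where it was at the start of the episode above 0.03 m).
It also fails if it takes over 67 s, if anything falls off the work surface, if the arm or the gripper's body presses on something with over 40 N, if the wrist force passes 120 N, or if a joint passes its speed limit or range.

ROBOT

A 6-joint arm with a two-finger parallel gripper is mounted at the origin on a cart in front of the work surface, level with it; the furniture and walls round the work are solid. World frame = base frame: x ahead of the robot, y to its left, z up, the work surface at z = 0. Lengths are in mm, angles in rad, forces in N, time in s.
With the tool pointing down it reaches from about 300 to 775 mm from the base axis. Payload 14.6 kg.
Tool frame: the origin (TCP) lies midway between the tips of the shut fingers; the grasp point (between the pads) lies behind it (manip.grip_depth is the z of the grasp point in the tool frame, in mm); z points along the fingers, y is the line along which they close (so a half turn about z gives the same grasp; the last joint's range is limited). The gripper opens to 94 mm and grips with 3 to 60 N. Pads are 16 mm wide; open, the fingers measure 119 mm over their backs; the gripper's body (75 mm by 177 mm) begins 78 mm behind the grasp point.
Start: joints at [1.189, 0.3, 1.521, -0, 1.321, -0.067], TCP at [170.292, 522.963, 205.446] pointing down, gripper open.
Joint ranges: [-3.03, 3.03], [-0.79, 2.21], [0.23, 2.52], [-1.04, 4.18], [0, 3.07], [-2.55, 2.55]. Speed limits (rad/s): [2.22, 2.22, 2.57, 3.14, 3.14, 3.14].

INTERFACE

Orientations are given as [roll, pitch, yaw] about the fixed x, y, z axes, in that order (R = Rz(yaw) Ry(pitch) Rx(roll)).
In Python, from cell import manip, eyes, sign_off gives the robot as it stands (manip), with the cameras (eyes) and the job as plain functions.
- The arm moves only by the tool nudge_tcp, called after "Call:" as name([rows], argument=value, ...), one row to a line, values as JSON. Schema: {"type":"object","properties":{"motion":{"type":"array","items":{"type":"array","items":{"type":"number"},"minItems":6,"maxItems":6},"minItems":1,"maxItems":5},"aperture":{"type":"number"},"grip_n":{"type":"number"},"only":{"type":"string"},"quiet":{"type":"boolean"},"lines":{"type":"string"}},"required":["motion"],"additionalProperties":false}. motion is a list of rows, 1 to 5 of them, each of 6 numbers: dx, dy, dz in normalised numbers (1 is 600 mm), then a rotation vector rx, ry, rz in parts of the range, where 1.0 means pi rad; each row is the pose to reach, as a shift and turn from the pose commanded when the call began, along the tool's axes at that moment; what a row does not reach only later rows make up. A row lasts 1/10 s, in which the tool goes at most 50 mm and 0.15 rad, less where a joint would pass 70% of its speed; a pose out of reach is approached as far as the arm can. aperture is the finger opening in mm, set as the call begins (left out keeps the last). The fingers move at their own pace and stop on an object; grip_n is the grip in N (left out, the last holds). Time passes only in rows, so rows that do not move let the fingers close. The tool returns the time, the measured TCP pose, the force, the opening and the grip force at its end. only (a regular expression) keeps the lines of the reply that match it, lines (a string "A,B") keeps lines A to B, and quiet returns only ok. Shift and turn numbers lie between -1 and 1, and a call with a number outside is refused. Input that does not fit is refused with a message, and nothing moves.
- manip.read_state(): the state, without advancing time (a new reading comes with each control period).
- eyes.camera(name): name is "scene" or "top" or "wrist"; returns (picture, depth): 480x640x3 uint8, red, green, blue; 480x640 float32, mm along the optical axis (not along the pixel's ray), 0 where there is no reading.
- eyes.camera_info(name): a dict with "K" (3x3 intrinsics, pixels), "rvec" (rotation vector, rad) and "tvec" (3), from world to camera coordinates, as OpenCV has them; the wrist camera has in their place "mount" (4x4, takes a point from camera to tool coordinates, whose origin is the TCP and whose axes are the flange's). Camera axes: x right, y down, z forward; pixel columns grow to the right and rows downward; lengths in mm; the calibration is good to about 2 mm. The wrist camera is an equidistant fisheye: a pixel r from the principal point sees the ray r / f radians off the axis. A picture is of the moment at which its call begins: read the wrist's pose just before it. camera_info takes no time and is no camera call.
- sign_off(): hands the job in; it is judged then, once.
The state is a dict: "clock": time; "joints": joint angles; "qd": joint speeds; "effort": joint torques, N m; "eef_pos": TCP position; "eef_rot": TCP orientation; "wrist_force": force on the tool from outside, world axes, zero at the start; "moment": the same for the moment, N m; "finger_gap": finger opening in mm; "finger_force": force on a finger pad.
Only numpy, scipy, OpenCV 4.12 (cv2) and the standard library are available. Lean on these libraries where they do the work, as an engineer would, in place of code of your own. Each camera call takes 0.05 s, during which the arm holds its last target. There are 200 camera calls.

## Working session

There is one attempt and no reset: what is moved stays moved. The work goes in short steps, Python scripts to look and compute and a tool call to move; the robot and the scene stay as the last step left them, time stands still between calls to the robot, and variables do not carry over. Pictures are saved under pics/ and viewed, at most 13 in all, crops included, and the job is handed in when it is done.

```bash
ls; mkdir -p pics
```

Create h.py:
```python
import numpy as np, cv2
from cell import manip, eyes, sign_off
from scipy.spatial.transform import Rotation as R
def grab(name):
    im,d=eyes.camera(name); return im,d,eyes.camera_info(name)
def cloud(d,ci):
    K=np.array(ci["K"]);v,u=np.mgrid[0:480,0:640]
    P=np.stack([(u-K[0,2])/K[0,0]*d,(v-K[1,2])/K[1,1]*d,d],-1)
    Rm=cv2.Rodrigues(np.array(ci["rvec"],float))[0]
    W=(P-np.array(ci["tvec"]).ravel())@Rm
    W[d<=0]=np.nan
    return W
```

Run:
```python
from h import *
print(manip.grip_depth); s=manip.read_state(); print(s)
for n in("top","scene"):
    im,d,ci=grab(n); cv2.imwrite(f"pics/{n}.png",im[:,:,::-1]); np.savez(f"{n}.npz",im=im,d=d,W=cloud(d,ci)); print(n,ci)
print(eyes.camera_info("wrist"))
```

```text
cell.py
pics
-18.8
{'clock': 0.0, 'joints': array([ 1.18942069e+00,  3.00478173e-01,  1.52161083e+00,  2.19217494e-05,
        1.32072959e+00, -6.65962193e-02]), 'qd': array([ 6.30068747e-04, -1.16858027e-03,  1.87171818e-03, -1.37436383e-04,
        6.54859034e-05,  6.40717999e-04]), 'effort': array([ 1.73451699e-03, -5.31806266e+01, -3.52745068e+01,  7.08763953e-02,
        2.43299321e-02, -1.34949869e-04]), 'eef_pos': array([170.17331981, 522.71347446, 204.86988095]), 'eef_rot': array([-3.14037085e+00, -1.02768323e-04,  2.82680774e+00]), 'wrist_force': array([ 0.81975612,  0.22732548, -0.77393945]), 'moment': array([-0.07515803, -0.03995872, -0.00730999]), 'finger_force': 0.0, 'finger_gap': 94.22399042333679}
top {'K': array([[491.94639928,   0.        , 326.38623438],
       [  0.        , 491.94639928, 242.53624026],
       [  0.        ,   0.        ,   1.        ]]), 'rvec': array([ 2.16945978, -2.19733928,  0.07648791]), 'tvec': array([  37.80341676,  610.87777176, 1312.48578237])}
scene {'K': array([[440.16282585,   0.        , 315.83495701],
       [  0.        , 440.16282585, 237.6237278 ],
       [  0.        ,   0.        ,   1.        ]]), 'rvec': array([ 2.28021171, -0.53042816,  0.21778394]), 'tvec': array([-498.0854916 ,  258.51106859,  953.02586341])}
{'K': array([[371.64829954,   0.        , 320.01096012],
       [  0.        , 371.64829954, 235.42756821],
       [  0.        ,   0.        ,   1.        ]]), 'mount': array([[-6.67742778e-04, -9.61594974e-01, -2.74471603e-01,
         7.97620939e+01],
       [ 9.99999589e-01, -8.10641860e-04,  4.07206550e-04,
         8.85869964e-01],
       [-6.14065942e-04, -2.74471218e-01,  9.61595119e-01,
        -1.80375915e+02],
       [ 0.00000000e+00,  0.00000000e+00,  0.00000000e+00,
         1.00000000e+00]])}
```

View pics/top.png

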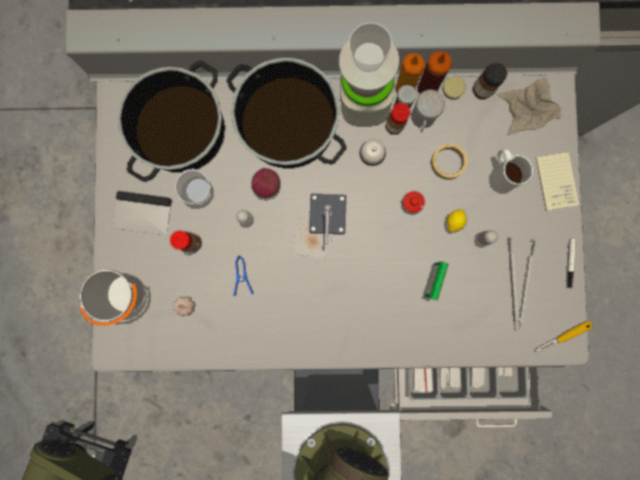

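View pics/scene.png

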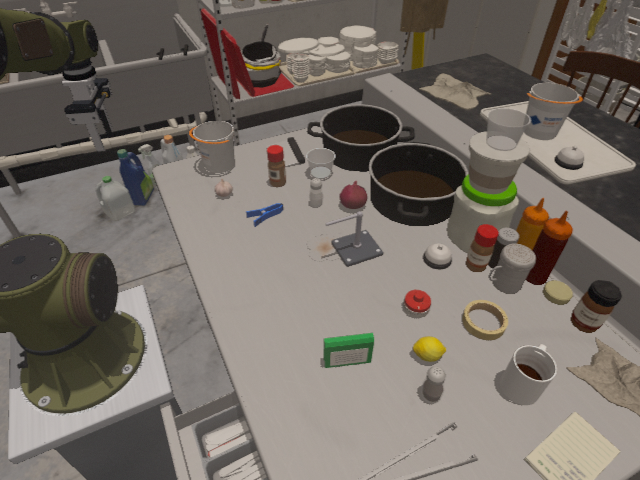

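The top view shows the rail foot at about (327,213) with its bar running down to (326,248), the green cover at (436,281), and the blue clip at (242,276) with jaws up and levers down. Next I measure them.

Create meas.py:
```python
from h import *
def pca(p):
    c=p.mean(0);w,v=np.linalg.eigh(np.cov((p-c).T));a=v[:,-1];return c,a,np.sqrt(w)
for n in("top","scene"):
    z=np.load(n+".npz");im=z["im"];W=z["W"];hsv=cv2.cvtColor(im,cv2.COLOR_RGB2HSV);H,S,V=[hsv[...,i].astype(int) for i in range(3)]
    xy=(W[...,0]>200)&(W[...,0]<800)&(abs(W[...,1])<420)
    g=(H>50)&(H<80)&(S>150)&xy&(W[...,2]<130)&(W[...,2]>-5)
    b=(H>100)&(H<125)&(S>120)&xy&(W[...,2]<60)&(W[...,2]>2)
    if n=="top":b[:,:200]=0;g[:240]=0;b[:,300:]=0;b[:240]=0
    for nm,m in(("green",g),("blue",b)):
        n_,l,st,_=cv2.connectedComponentsWithStats(m.astype(np.uint8));
        if n_<2:print("none");continue
        k=1+st[1:,4].argmax();p=W[l==k];print(n,nm,st[k],"z pct",np.percentile(p[:,2],[2,50,98]).round(1),"x",np.percentile(p[:,0],[1,99]).round(1),"y",np.percentile(p[:,1],[1,99]).round(1))
        q=p[p[:,2]>np.percentile(p[:,2],98)-8];c,a,s=pca(q[:,:2]);print("  top part c",c.round(1),"yaw",np.arctan2(a[1],a[0]).round(3),len(q),s.round(1), "extent",np.ptp((q[:,:2]-c)@a).round(1))
        np.save(f"{n}_{nm}.npy",p)
    # rail: bar & foot
    m=(W[...,2]>112)&(W[...,2]<136)&xy&(abs(W[...,1])<150)&(W[...,0]<760)&(W[...,0]>400)
    p=W[m]; 
    if n=="top": u,v=range(300,350),None;mm=m.copy();mm[:,:305]=0;mm[:,345:]=0;mm[:195]=0;mm[260:]=0;p=W[mm]
    else: mm=m.copy();mm[:,:320]=0;mm[:,370:]=0;mm[:205]=0;mm[245:]=0;p=W[mm]
    print(n,"bar pts",len(p));c,a,s=pca(p[:,:2]);t=(p[:,:2]-c)@a
    print("  c",c.round(1),"yaw",np.arctan2(a[1],a[0]).round(3),"ends",(c+a*t.min()).round(1),(c+a*t.max()).round(1),"z",np.percentile(p[:,2],[2,50,98]).round(1),s)
    f=(W[...,2]>7)&(W[...,2]<17)&(V<110)&xy
    if n=="top": f[:,:300]=0;f[:,355:]=0;f[:185]=0;f[245:]=0
    else: f[:,:325]=0;f[:,390:]=0;f[:225]=0;f[270:]=0
    p=W[f][:,:2].astype(np.float32);print("foot",len(p),cv2.minAreaRect(p))
```

```bash
python3 meas.py
```

Run:
```python
import cv2
a=cv2.imread('pics/top.png');s=cv2.imread('pics/scene.png')
import numpy as np
A=cv2.resize(a[245:305,220:270],None,fx=6,fy=6,interpolation=2)[:360,:300]
B=cv2.resize(a[185:260,295:360],None,fx=5,fy=5,interpolation=2)[:360,:]
C=cv2.resize(s[200:270,300:390],None,fx=5,fy=5,interpolation=2)[:,:450]
D=cv2.resize(s[195:230,235:295],None,fx=7,fy=7,interpolation=2)
o=np.zeros((600,790,3),np.uint8);o[:360,:300]=A;o[:360,300:300+B.shape[1]]=B[:, :490];o[360:600,:420]=D[:240,:420];o[360:600,420:780]=C[:240,:360]
cv2.imwrite('pics/crop1.png',o)
```

```text
top green [426 263  21  36 278] z pct [67.1 86.6 92.1] x [461.  550.1] y [-275.3 -235.2]
  top part c [ 503.7 -256.5] yaw 2.815 206 [ 4.4 27.1] extent 94.5
top blue [244 270   3  11  18] z pct [18.1 21.4 25.7] x [513.2 539.3] y [248.8 254.3]
  top part c [524.3 252.3] yaw -3.012 18 [1.5 8. ] extent 27.3
top bar pts 137
  c [653.7  28.1] yaw 3.086 ends [698.2  25.6] [600.5  31.1] z [120.2 125.4 132.3] [ 2.76428378 29.78254009]
foot 976 ((691.5239868164062, 26.52176284790039), (95.56090545654297, 106.83131408691406), 87.19815063476562)
scene green [325 334  49  11 277] z pct [79.9 87.4 90.6] x [457.6 546.1] y [-281.8 -242.5]
  top part c [ 506.8 -262.6] yaw 2.778 250 [ 3.4 27.4] extent 96.7
scene blue [254 204  29  18 107] z pct [10.2 20.6 24.9] x [478.1 569.6] y [236.1 278.9]
  top part c [527.4 259.4] yaw -2.851 93 [10.1 24.3] extent 102.1
scene bar pts 149
  c [652.   27.1] yaw 3.084 ends [696.1  24.6] [595.9  30.4] z [113.7 124.8 129.7] [ 2.74393602 31.08409446]
foot 933 ((686.641357421875, 25.704439163208008), (98.06531524658203, 108.73931884765625), 86.73983001708984)
```

View pics/crop1.png

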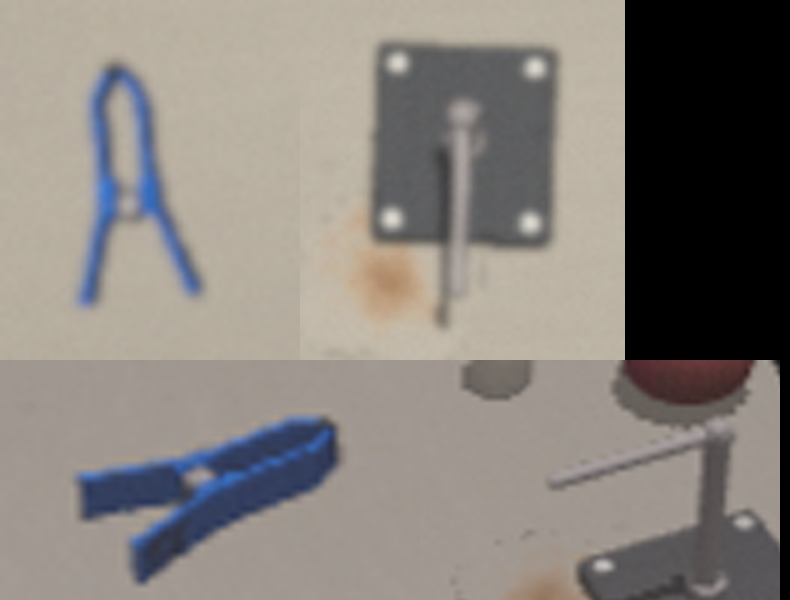

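The crop shows the clip closed with its tip at crop (115,65) and lever ends at (88,300) and (192,290). The bar's free end is at crop (457,290), pointing towards the robot. I'll refine the clip pose by intersecting its pixels with known-height planes, and write a helper for the displacements.

Add to h.py:
```python
def px2w(uv,ci,z):
    K=np.array(ci["K"]);Rm=cv2.Rodrigues(np.array(ci["rvec"],float))[0];t=np.array(ci["tvec"]).ravel()
    o=-Rm.T@t; d=np.c_[(uv-K[[0,1],[2,2]])/K[[0,1],[0,1]],np.ones(len(uv))]@Rm
    return o+d*((z-o[2])/d[:,2])[:,None]
def go(pos,yaw):
    s=manip.read_state();Rc=R.from_euler('xyz',s["eef_rot"]);
    d=Rc.inv().apply(np.array(pos)-s["eef_pos"]);r=(Rc.inv()*R.from_euler('xyz',[np.pi,0,yaw])).as_rotvec()
    print("from",s["eef_pos"].round(1),s["eef_rot"].round(3),"tool shift",d.round(1),"rot",r.round(3))
```

Run:
```python
from h import *
for n in("top","scene"):
    z=np.load(n+".npz");im=z["im"];ci=eyes.camera_info(n)
    f=im.astype(int);m=(f[...,2]-f[...,0]>35)&(f[...,2]-f[...,1]>15)
    roi=np.zeros_like(m); 
    if n=="top":roi[250:302,228:262]=1
    else:roi[200:228,240:290]=1
    v,u=np.nonzero(m&roi);w=px2w(np.c_[u,v].astype(float),ci,16 if n=="top" else 11)
    h=cv2.minAreaRect(w[:,:2].astype(np.float32));print(n,len(u),h,"xmin/max",w[w[:,0].argmin(),:2],w[w[:,0].argmax(),:2],"ymin/max",w[w[:,1].argmin(),:2],w[w[:,1].argmax(),:2])
ci=eyes.camera_info("top")
A=lambda x,y:(220+x/6-.4,245+y/6-.4)
print(px2w(np.array([A(115,68),A(128,200),A(88,300),A(192,290)]),ci,20).round(1))
B=lambda x,y:(295+(x-300)/5-.4,185+y/5-.4)
print("bar",px2w(np.array([B(461,140),B(457,293)]),ci,124).round(1),"post top",px2w(np.array([B(463,110)]),ci,131).round(1))
go([504,-258,210],2.80);go([504,-258,52],2.80)
```

```text
top 197 ((524.004150390625, 258.70379638671875), (51.448490142822266, 102.79850006103516), 89.90040588378906) xmin/max [472.64491346 281.79501187] [575.42954345 273.72168394] ymin/max [482.80730602 233.05112004] [478.0656946  284.50794772]
scene 322 ((523.9595947265625, 264.6383361816406), (107.95159912109375, 73.41883087158203), 4.334754467010498) xmin/max [468.72740115 279.16979414] [577.23105825 275.97184279] ymin/max [472.91275404 223.95421963] [472.15471246 297.52620741]
[[578.1 268.2  20. ]
 [518.5 262.3  20. ]
 [473.8 280.3  20. ]
 [477.7 233.5  20. ]]
bar [[679.4  27.8 124. ]
 [602.3  30.8 124. ]] post top [[693.6  26.6 131. ]]
from [170.2 522.8 204.9] [-3.141 -0.     2.827] tool shift [-559.1 -639.    -4.4] rot [-0.001 -0.     0.027]
from [170.2 522.8 204.9] [-3.141 -0.     2.827] tool shift [-559.1 -638.9  153.6] rot [-0.001 -0.     0.027]
```

The rows are not in the units I measure in: shifts go in shares of 600 mm and turns go in shares of pi rad. I convert before sending: -185 mm is -0.3083, -111 mm is -0.185.

Call:
nudge_tcp([
  [-0.0533, -0.0617, 0, 0, 0, 0],
  [-0.1067, -0.1233, 0, 0, 0, 0],
  [-0.16, -0.185, 0, 0, 0, 0],
  [-0.2133, -0.2467, 0, 0, 0, 0],
  [-0.2667, -0.3083, 0, 0, 0, 0],
], aperture=60)

```text
clock: 0.6
eef_pos: [265.3, 295.7, 205.3]
eef_rot: [-3.141, 0.0, 2.827]
wrist_force: [0.3, -0.6, 0.5]
finger_gap: 60.9
finger_force: 0.0
```

Call:
nudge_tcp([
  [-0.0533, -0.0617, 0, 0, 0, 0],
  [-0.1067, -0.1233, 0, 0, 0, 0],
  [-0.16, -0.185, 0, 0, 0, 0],
  [-0.2133, -0.2467, 0, 0, 0, 0],
  [-0.2667, -0.3083, 0, 0, 0, 0],
])

```text
clock: 1.1
eef_pos: [360.2, 70.1, 205.6]
eef_rot: [3.141, 0.0, 2.827]
wrist_force: [0.8, 0.8, -0.6]
finger_gap: 60.0
finger_force: 0.0
```

Call:
nudge_tcp([
  [-0.0533, -0.0617, 0, 0, 0, 0],
  [-0.1067, -0.1233, 0, 0, 0, 0],
  [-0.16, -0.185, 0, 0, 0, 0],
  [-0.2133, -0.2467, 0, 0, 0, 0],
  [-0.2133, -0.2467, 0, 0, 0, 0],
])

```text
clock: 1.6
eef_pos: [436.7, -112.3, 204.8]
eef_rot: [-3.141, -0.001, 2.822]
wrist_force: [-0.2, 1.3, -1.2]
finger_gap: 60.1
finger_force: 0.0
```

```bash
python3 -c "
from h import *
go([504,-258,210],2.80)"
```

```text
from [ 436.7 -112.3  204.8] [-3.141e+00 -1.000e-03  2.822e+00] tool shift [-109.6 -117.2   -5.3] rot [-0.001 -0.001  0.022]
```

In the tool's units: -117 mm is -0.195, -109 mm is -0.1817, 0.02 rad is 0.0064.

Call:
nudge_tcp([
  [-0.06, -0.065, 0, 0, 0, 0],
  [-0.12, -0.13, 0, 0, 0, 0],
  [-0.1817, -0.195, -0.0083, 0, 0, 0.0064],
  [-0.1817, -0.195, -0.0083, 0, 0, 0.0064],
])

```text
clock: 2.0
eef_pos: [504.0, -256.2, 209.7]
eef_rot: [-3.141, -0.001, 2.804]
wrist_force: [-0.7, -0.1, -0.0]
finger_gap: 60.1
finger_force: 0.0
```

Add to h.py:
```python
def wrist(name=None):
    s=manip.read_state();im,d=eyes.camera("wrist");ci=eyes.camera_info("wrist");K=np.array(ci["K"])
    if name:cv2.imwrite(f"pics/{name}.png",im[:,:,::-1])
    v,u=np.mgrid[0:480,0:640];x=(u-K[0,2])/K[0,0];y=(v-K[1,2])/K[1,1];r=np.hypot(x,y)+1e-9
    k=np.tan(np.minimum(r,1.5))/r; P=np.stack([x*k*d,y*k*d,d,np.ones_like(d)],-1)
    T=P@np.array(ci["mount"]).T;Rc=R.from_euler('xyz',s["eef_rot"]).as_matrix()
    W=T[...,:3]@Rc.T+s["eef_pos"];W[d<=0]=np.nan
    return im,W,s
```

Run:
```python
from h import *
im,W,s=wrist("w1");hsv=cv2.cvtColor(im,cv2.COLOR_RGB2HSV);H,S=hsv[...,0],hsv[...,1]
m=(H>50)&(H<80)&(S>150)&(W[...,2]>78)&(W[...,2]<100);p=W[m];print(len(p),np.percentile(p[:,2],[5,50,95]))
print(cv2.minAreaRect(p[:,:2].astype(np.float32)),np.median(p,0));go([504,-258,52],2.8)
```

```text
2782 [81.90849011 88.10899515 89.88492705]
((503.1440124511719, -257.2438049316406), (21.64708137512207, 99.3398666381836), 71.29391479492188) [ 499.81190376 -256.20685788   88.10899515]
from [ 503.8 -255.4  209.6] [ 3.142e+00 -1.000e-03  2.805e+00] tool shift [ -1.2  -2.4 157.6] rot [ 0.    -0.001  0.005]
```

View pics/w1.png

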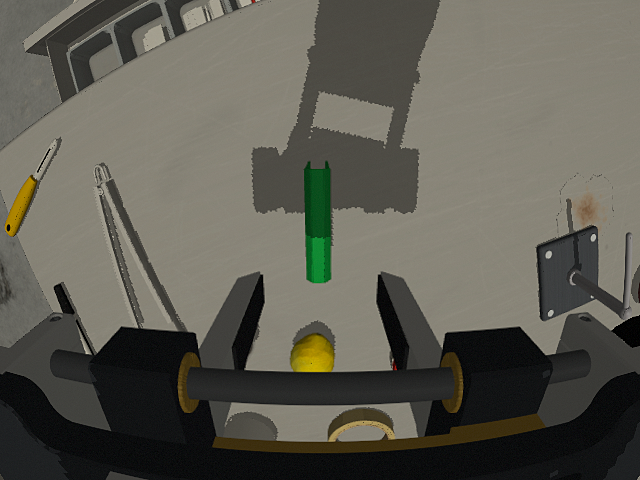

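The wrist view shows the cover centred between the fingers, with its top edge from (318,165) to (318,280). It measures 99 x 21.6 mm at (503,-257), yaw 2.815, which matches its nominal size. Going down to grasp.

In the tool's units: 157 mm is 0.2617, 120 mm is 0.2, -0.01 rad is -0.0032.

Call:
nudge_tcp([
  [-0.0017, -0.0033, 0.0667, 0, 0, -0.0032],
  [-0.0017, -0.0033, 0.1333, 0, 0, -0.0032],
  [-0.0017, -0.0033, 0.2, 0, 0, -0.0032],
  [-0.0017, -0.0033, 0.2617, 0, 0, -0.0032],
  [-0.0017, -0.0033, 0.2617, 0, 0, -0.0032],
], aperture=60)

```text
clock: 2.55
eef_pos: [501.1, -252.7, 49.4]
eef_rot: [3.14, -0.008, 2.818]
wrist_force: [0.6, 0.4, -0.1]
finger_gap: 59.8
finger_force: 0.0
```

Call:
nudge_tcp([
  [0, 0, 0, 0, 0, 0],
  [0, 0, 0, 0, 0, 0],
  [0, 0, 0, 0, 0, 0],
  [0, 0, 0, 0, 0, 0],
  [0, 0, 0, 0, 0, 0],
], aperture=10, grip_n=15)

```text
clock: 3.05
eef_pos: [503.8, -255.6, 54.1]
eef_rot: [-3.141, 0.001, 2.817]
wrist_force: [0.2, -0.0, -0.8]
finger_gap: 23.4
finger_force: 0.0
```

Call:
nudge_tcp([
  [0, 0, 0, 0, 0, 0],
  [0, 0, 0, 0, 0, 0],
  [0, 0, 0, 0, 0, 0],
])

```text
clock: 3.35
eef_pos: [503.8, -255.8, 53.9]
eef_rot: [-3.141, 0.001, 2.817]
wrist_force: [-2.2, 0.5, 5.9]
finger_gap: 21.4
finger_force: 15.0
```

In the tool's units: -160 mm is -0.2667, -115 mm is -0.1917.

Call:
nudge_tcp([
  [0, 0, -0.05, 0, 0, 0],
  [0, 0, -0.1167, 0, 0, 0],
  [0, 0, -0.1917, 0, 0, 0],
  [0, 0, -0.2667, 0, 0, 0],
  [0, 0, -0.2667, 0, 0, 0],
])

```text
clock: 3.85
eef_pos: [505.2, -256.4, 219.5]
eef_rot: [-3.14, 0.009, 2.817]
wrist_force: [0.1, -0.1, -1.8]
finger_gap: 21.4
finger_force: 15.0
```

```bash
python3 -c "
from h import *
go([570,-100,214],3.086)"
```

```text
from [ 505.2 -256.4  219.5] [-3.14   0.009  2.817] tool shift [-11.4 168.9   5.3] rot [-0.003  0.009 -0.269]
```

In the tool's units: 169 mm is 0.2817, 136 mm is 0.2267, -0.27 rad is -0.0859.

Call:
nudge_tcp([
  [-0.005, 0.0567, 0, 0, 0, -0.0191],
  [-0.0083, 0.1133, 0, 0, 0, -0.0382],
  [-0.0133, 0.17, 0, 0, 0, -0.0573],
  [-0.0167, 0.2267, 0, 0, 0, -0.0764],
  [-0.0183, 0.2817, 0, 0, 0, -0.0859],
])

```text
clock: 4.35
eef_pos: [568.1, -97.4, 212.4]
eef_rot: [3.141, -0.001, 3.089]
wrist_force: [0.5, -0.5, 0.2]
finger_gap: 22.1
finger_force: 14.9
```

Call:
nudge_tcp([
  [0, 0, 0, 0, 0, 0],
  [0, 0, 0, 0, 0, 0],
  [0, 0, 0, 0, 0, 0],
])

```text
clock: 4.65
eef_pos: [567.6, -99.6, 213.0]
eef_rot: [3.142, -0.001, 3.086]
wrist_force: [-0.1, -0.1, 0.3]
finger_gap: 21.2
finger_force: 15.0
```

Run:
```python
from h import *
im,W,s=wrist("w2")
np.savez("w2.npz",im=im,W=W)
hsv=cv2.cvtColor(im,cv2.COLOR_RGB2HSV)
m=(W[...,2]>116)&(W[...,2]<129)&(W[...,0]>580)&(W[...,0]<684)&(W[...,1]>5)&(W[...,1]<55);p=W[m];print(len(p))
x,y=p[:,0],p[:,1];vx,vy,x0,y0=cv2.fitLine(p[:,:2].astype(np.float32),cv2.DIST_HUBER,0,.01,.01).ravel();print("line",vx,vy,x0,y0,"yaw",np.arctan(vy/vx),"xr",np.percentile(x,[0.5,99.5]),"z",np.percentile(p[:,2],[2,50,98]))
m=(W[...,2]>126)&(W[...,2]<135)&(W[...,0]>670)&(W[...,0]<710)&(W[...,1]>5)&(W[...,1]<55);print("post",m.sum(),W[m].mean(0) if m.any() else "")
g=(hsv[...,0]>50)&(hsv[...,0]<80)&(hsv[...,1]>150)&(W[...,2]>205);print("green",g.sum(),cv2.minAreaRect(W[g][:,:2].astype(np.float32)),np.percentile(W[g][:,2],[5,95]))
go([627,30,214],3.086)
```

```text
762
line 0.999055 -0.043463852 636.4775 29.206244 yaw -0.04347755 xr [598.54888052 682.5135703 ] z [122.1800069  126.31695606 127.9711279 ]
post 77 [677.9612785   29.41831366 127.14481719]
green 8117 ((541.3927001953125, -90.86454772949219), (100.43611907958984, 103.86625671386719), 36.29287338256836) [240.58669519 248.92549419]
from [567.6 -99.8 213.1] [-3.142e+00 -1.000e-03  3.085e+00] tool shift [-52.  132.9  -0.9] rot [-0.    -0.001 -0.001]
```

View pics/w2.png

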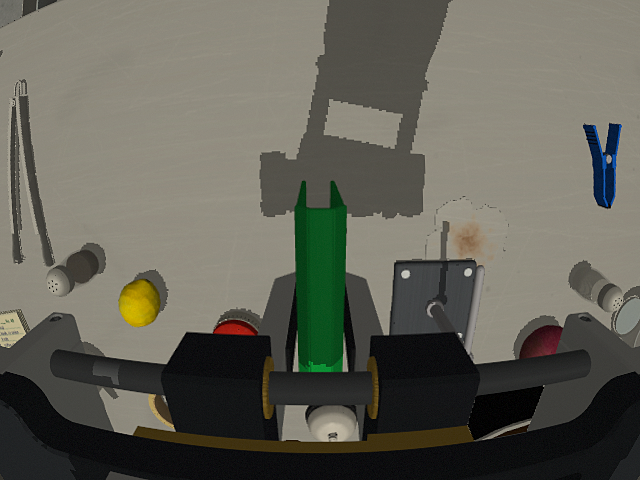

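The wrist view shows the cover square in the fingers (x 297–345), the bar at (478,300), and the clip at (603,165). The bar line agrees with the top camera to within 1 mm. Moving over the bar.

In the tool's units: 132.6 mm is 0.221, 100 mm is 0.1667, -0.005 rad is -0.0016.

Call:
nudge_tcp([
  [-0.0217, 0.055, 0, 0, 0, 0],
  [-0.0433, 0.11, 0, 0, 0, 0],
  [-0.065, 0.1667, 0, 0, 0, -0.0016],
  [-0.0867, 0.221, 0, 0, 0, -0.0016],
  [-0.0867, 0.221, 0, 0, 0, -0.0016],
])

```text
clock: 5.2
eef_pos: [627.9, 33.0, 212.9]
eef_rot: [3.141, -0.0, 3.094]
wrist_force: [-0.8, -0.7, -1.1]
finger_gap: 21.7
finger_force: 15.0
```

Call:
nudge_tcp([
  [0, 0, 0, 0, 0, 0],
  [0, 0, 0, 0, 0, 0],
])

```text
clock: 5.4
eef_pos: [626.9, 29.3, 213.4]
eef_rot: [-3.141, -0.0, 3.09]
wrist_force: [-0.8, -0.4, -1.0]
finger_gap: 21.7
finger_force: 15.0
```

Run:
```python
from h import *
go([627,29.6,214],3.09);go([627,29.6,125],3.09)
```

```text
from [626.9  29.3 213.4] [-3.141 -0.     3.09 ] tool shift [-0.1  0.3 -0.6] rot [-0. -0.  0.]
from [626.9  29.3 213.4] [-3.141 -0.     3.09 ] tool shift [-0.1  0.3 88.4] rot [-0. -0.  0.]
```

In the tool's units: 55 mm is 0.0917, 50 mm is 0.0833.

Call:
nudge_tcp([
  [0, 0.0005, 0.025, 0, 0, 0],
  [0, 0.0005, 0.05, 0, 0, 0],
  [0, 0.0005, 0.0667, 0, 0, 0],
  [0, 0.0005, 0.0833, 0, 0, 0],
  [0, 0.0005, 0.0917, 0, 0, 0],
])

```text
clock: 5.9
eef_pos: [626.9, 30.5, 157.7]
eef_rot: [-3.142, -0.001, 3.091]
wrist_force: [-0.7, 0.1, -1.7]
finger_gap: 21.4
finger_force: 15.0
```

Call:
nudge_tcp([
  [0, 0, 0.025, 0, 0, 0],
  [0, 0, 0.05, 0, 0, 0],
  [0, 0, 0.075, 0, 0, 0],
  [0, 0, 0.0917, 0, 0, 0],
  [0, 0, 0.0917, 0, 0, 0],
])

```text
clock: 6.4
eef_pos: [626.4, 31.1, 101.5]
eef_rot: [-3.141, -0.003, 3.092]
wrist_force: [-1.2, -0.5, -0.9]
finger_gap: 21.7
finger_force: 15.0
```

Call:
nudge_tcp([
  [0, 0, 0, 0, 0, 0],
  [0, 0, 0, 0, 0, 0],
])

```text
clock: 6.6
eef_pos: [627.5, 31.0, 104.2]
eef_rot: [3.142, 0.001, 3.092]
wrist_force: [-0.1, 1.3, -0.2]
finger_gap: 21.5
finger_force: 15.0
```

In the tool's units: 6 mm is 0.01, 4 mm is 0.0067.

Call:
nudge_tcp([
  [0, 0, 0.0033, 0, 0, 0],
  [0, 0, 0.0067, 0, 0, 0],
  [0, 0, 0.01, 0, 0, 0],
  [0, 0, 0.01, 0, 0, 0],
  [0, 0, 0.01, 0, 0, 0],
])

```text
clock: 7.1
eef_pos: [627.1, 31.0, 97.4]
eef_rot: [-3.142, -0.0, 3.092]
wrist_force: [0.1, 0.6, -1.7]
finger_gap: 21.5
finger_force: 15.0
```

Call:
nudge_tcp([
  [0, 0, 0.0017, 0, 0, 0],
  [0, 0, 0.0033, 0, 0, 0],
  [0, 0, 0.005, 0, 0, 0],
  [0, 0, 0.005, 0, 0, 0],
])

```text
clock: 7.5
eef_pos: [627.2, 31.0, 94.8]
eef_rot: [3.142, 0.0, 3.092]
wrist_force: [-1.1, -0.7, 2.7]
finger_gap: 21.7
finger_force: 15.0
```

In the tool's units: 0.5 mm is 0.0008.

Call:
nudge_tcp([
  [0, 0, 0.0008, 0, 0, 0],
  [0, 0, 0.0008, 0, 0, 0],
  [0, 0, 0.0008, 0, 0, 0],
])

```text
clock: 7.8
eef_pos: [627.3, 31.0, 94.7]
eef_rot: [3.142, 0.001, 3.092]
wrist_force: [-4.4, -0.0, 7.5]
finger_gap: 21.3
finger_force: 15.0
```

Call:
nudge_tcp([
  [0, 0, 0, 0, 0, 0],
  [0, 0, 0, 0, 0, 0],
  [0, 0, 0, 0, 0, 0],
  [0, 0, 0, 0, 0, 0],
  [0, 0, 0, 0, 0, 0],
], aperture=50)

```text
clock: 8.3
eef_pos: [627.1, 31.0, 93.9]
eef_rot: [-3.142, -0.0, 3.092]
wrist_force: [0.1, -0.7, 0.5]
finger_gap: 49.9
finger_force: 0.0
```

Call:
nudge_tcp([
  [0, 0, -0.0333, 0, 0, 0],
  [0, 0, -0.0833, 0, 0, 0],
  [0, 0, -0.1417, 0, 0, 0],
  [0, 0, -0.2, 0, 0, 0],
  [0, 0, -0.2, 0, 0, 0],
])

```text
clock: 8.8
eef_pos: [628.7, 31.0, 219.2]
eef_rot: [3.141, 0.008, 3.092]
wrist_force: [1.3, -0.6, -0.4]
finger_gap: 49.6
finger_force: 0.0
```

Run:
```python
from h import *
im,W,s=wrist("w3")
hsv=cv2.cvtColor(im,cv2.COLOR_RGB2HSV);H,S=hsv[...,0],hsv[...,1]
m=(H>50)&(H<80)&(S>150)&(W[...,2]>115)&(W[...,2]<145);p=W[m];print(len(p),np.percentile(p[:,2],[5,50,95]))
print(cv2.minAreaRect(p[:,:2].astype(np.float32)))
f=im.astype(int);b=(f[...,2]-f[...,0]>50)&(f[...,2]-f[...,1]>20)&(W[...,2]>12)&(W[...,2]<30)&(W[...,1]>200)
print("blue",b.sum()); 
if b.sum()>50: print(cv2.minAreaRect(W[b][:,:2].astype(np.float32)))
```

```text
3497 [122.809495   128.964752   130.84679908]
((627.5321655273438, 32.004730224609375), (21.980117797851562, 99.73046875), 86.65230560302734)
blue 1157
((523.803955078125, 264.9568786621094), (103.46173858642578, 53.877925872802734), 6.148960113525391)
```

View pics/w3.png

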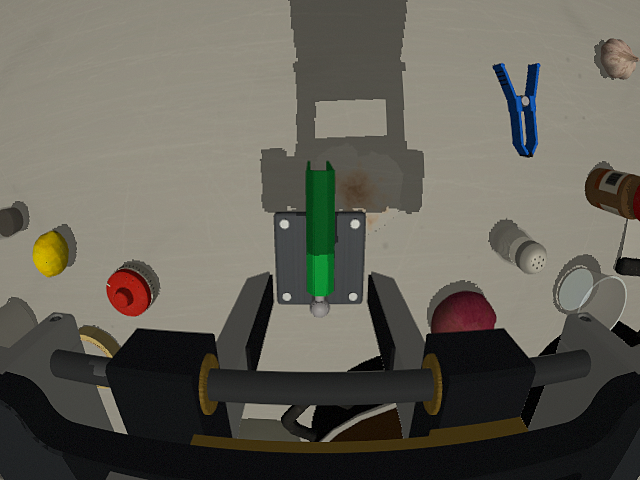

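The cover hangs level and square on the bar, centred at (627.5,32), yaw -0.058, with its top at z 129. The clip is untouched at pixel (518,105). Next, above the clip's levers.

Run:
```python
from h import *
go([490,258,200],3.246)
```

```text
from [627.9  31.  216.2] [3.141 0.004 3.092] tool shift [149.1 219.9  15.6] rot [-0.     0.004 -0.154]
```

In the tool's units: 195 mm is 0.325, 160 mm is 0.2667, -0.15 rad is -0.0477.

Call:
nudge_tcp([
  [0.0467, 0.0667, 0, 0, 0, -0.0095],
  [0.0933, 0.1333, 0, 0, 0, -0.0191],
  [0.14, 0.2, 0, 0, 0, -0.0286],
  [0.1867, 0.2667, 0, 0, 0, -0.0382],
  [0.225, 0.325, 0.0133, 0, 0, -0.0477],
], aperture=80)

```text
clock: 9.35
eef_pos: [500.4, 234.1, 205.5]
eef_rot: [3.141, -0.0, -3.04]
wrist_force: [1.8, 0.7, -0.2]
finger_gap: 80.1
finger_force: 0.0
```

Call:
nudge_tcp([
  [0.0233, 0.0417, 0.01, 0, 0, 0],
  [0.0233, 0.0417, 0.01, 0, 0, 0],
  [0.0233, 0.0417, 0.01, 0, 0, 0],
])

```text
clock: 9.65
eef_pos: [485.3, 255.9, 199.0]
eef_rot: [-3.141, -0.001, -3.04]
wrist_force: [0.5, -0.3, 1.1]
finger_gap: 80.0
finger_force: 0.0
```

Run:
```python
from h import *
im,W,s=wrist("w4");np.savez("w4.npz",im=im,W=W)
f=im.astype(int);b=(f[...,2]-f[...,0]>50)&(f[...,2]-f[...,1]>20)&(W[...,2]>15)&(W[...,2]<30)&(W[...,1]>200)
p=W[b];print(b.sum(),np.percentile(p[:,2],[5,50,95]));a=.1;u=np.array([np.cos(a),np.sin(a)]);
for i in range(2):
    lo=p[:,:2]@u;e=lo.min();sel=p[lo<e+12];v=sel[:,:2]@np.array([-u[1],u[0]]);mid=sel[v<np.median(v)-0].mean(0),0
    k=v>(v.min()+v.max())/2;A,B=sel[k][:,:2].mean(0),sel[~k][:,:2].mean(0);tip=p[lo>lo.max()-8][:,:2].mean(0);d=tip-(A+B)/2;u=d/np.linalg.norm(d)
    print("lever ends",A,B,"tip",tip,"yaw",np.arctan2(d[1],d[0]),"axial",lo.min(),lo.max())
t=p[:,:2]@u
for c in range(int(t.min()),int(t.max()),8):
    q=p[(t>=c)&(t<c+8)][:,:2]@np.array([-u[1],u[0]]);print(c-int(t.min()),round(q.min(),1),round(q.max(),1),round(q.max()-q.min(),1))
print(s["eef_pos"],s["eef_rot"])
```

```text
933 [18.52827643 22.70207667 24.08102302]
lever ends [474.48883421 283.27441297] [478.84334527 237.82790167] tip [570.21504384 269.98376587] yaw 0.10049108137094366 axial 494.4732131100335 598.9384616621056
lever ends [474.48883421 283.27441297] [478.84334527 237.82790167] tip [570.21504384 269.98376587] yaw 0.10049108137094366 axial 494.58885358202053 599.0442105433408
0 185.1 237.6 52.5
8 188.0 235.2 47.2
16 189.9 233.4 43.5
24 191.8 230.5 38.6
32 195.7 228.6 32.9
40 197.7 225.7 28.0
48 198.6 223.9 25.4
56 199.6 223.0 23.4
64 200.5 223.1 22.6
72 200.5 223.3 22.8
80 200.5 223.4 23.0
88 200.4 223.5 23.1
96 202.5 220.3 17.8
104 207.8 216.2 8.5
[485.26093075 255.91712983 199.01952254] [-3.14095066e+00 -1.35805848e-03 -3.04033931e+00]
```

View pics/w4.png

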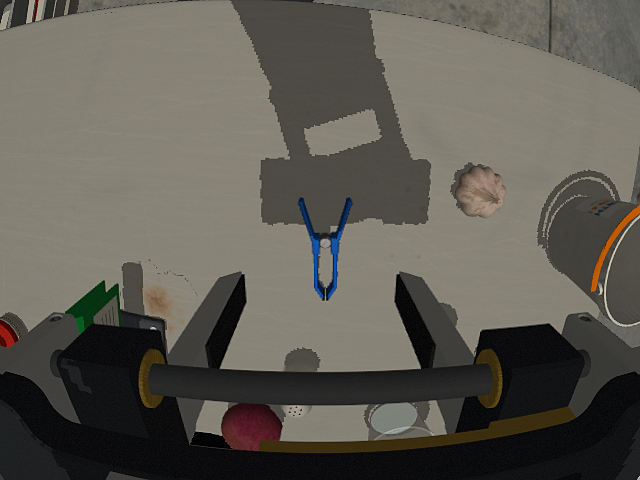

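The wrist view shows the clip between the open fingers: lever ends at (301,200) and (350,200), tips at (324,298). That gives a hinge at about (517.5,264) and yaw 0.10. Descending onto the levers.

Run:
```python
from h import *
go([484.7,262,4],3.242)
```

```text
from [485.8 255.4 199.3] [-3.141e+00 -1.000e-03 -3.042e+00] tool shift [  0.2   6.8 195.3] rot [-0.    -0.001 -0.   ]
```

In the tool's units: 160 mm is 0.2667, 145 mm is 0.2417.

Call:
nudge_tcp([
  [0, 0.0117, 0.0667, 0, 0, 0],
  [0, 0.0117, 0.1333, 0, 0, 0],
  [0, 0.0117, 0.2, 0, 0, 0],
  [0, 0.0117, 0.2417, 0, 0, 0],
  [0, 0.0117, 0.2667, 0, 0, 0],
], aperture=80)

```text
clock: 10.2
eef_pos: [484.7, 261.2, 37.4]
eef_rot: [-3.141, -0.003, -3.043]
wrist_force: [0.5, -0.6, 0.9]
finger_gap: 80.0
finger_force: 0.0
```

Call:
nudge_tcp([
  [0, 0, 0.02, 0, 0, 0],
  [0, 0, 0.0367, 0, 0, 0],
  [0, 0, 0.05, 0, 0, 0],
  [0, 0, 0.05, 0, 0, 0],
  [0, 0, 0.05, 0, 0, 0],
])

```text
clock: 10.7
eef_pos: [485.2, 263.0, 10.4]
eef_rot: [3.141, 0.001, -3.041]
wrist_force: [-0.6, -0.8, 0.8]
finger_gap: 80.1
finger_force: 0.0
```

```bash
python3 -c "
from h import *
go([484.7,262,3],3.242)"
```

```text
from [485.2 263.   10.4] [ 3.141e+00  1.000e-03 -3.041e+00] tool shift [ 0.6 -0.9  7.4] rot [ 0.     0.001 -0.   ]
```

In the tool's units: 7 mm is 0.0117, 4 mm is 0.0067.

Call:
nudge_tcp([
  [0, -0.0008, 0.0067, 0, 0, 0],
  [0, -0.0008, 0.0117, 0, 0, 0],
  [0, -0.0008, 0.0117, 0, 0, 0],
  [0, -0.0008, 0.0117, 0, 0, 0],
])

```text
clock: 11.1
eef_pos: [484.9, 262.4, 3.0]
eef_rot: [3.142, -0.0, -3.041]
wrist_force: [0.7, -0.0, 0.4]
finger_gap: 79.7
finger_force: 0.0
```

Call:
nudge_tcp([
  [0, 0, 0, 0, 0, 0],
  [0, 0, 0, 0, 0, 0],
  [0, 0, 0, 0, 0, 0],
  [0, 0, 0, 0, 0, 0],
  [0, 0, 0, 0, 0, 0],
], aperture=40, grip_n=25)

```text
clock: 11.6
eef_pos: [484.9, 262.4, 3.0]
eef_rot: [-3.142, -0.0, -3.041]
wrist_force: [0.4, 0.2, -0.5]
finger_gap: 43.7
finger_force: 4.2
```

Call:
nudge_tcp([
  [0, 0, 0, 0, 0, 0],
  [0, 0, 0, 0, 0, 0],
  [0, 0, 0, 0, 0, 0],
  [0, 0, 0, 0, 0, 0],
  [0, 0, 0, 0, 0, 0],
], aperture=20, grip_n=25)

```text
clock: 12.1
eef_pos: [485.0, 262.4, 3.0]
eef_rot: [3.142, 0.0, -3.041]
wrist_force: [-0.1, -0.5, 1.1]
finger_gap: 25.5
finger_force: 24.8
```

Call:
nudge_tcp([
  [0, 0, 0, 0, 0, 0],
  [0, 0, 0, 0, 0, 0],
  [0, 0, 0, 0, 0, 0],
])

```text
clock: 12.4
eef_pos: [485.0, 262.4, 3.0]
eef_rot: [-3.142, 0.0, -3.041]
wrist_force: [-0.2, -0.4, 1.7]
finger_gap: 25.4
finger_force: 24.8
```

In the tool's units: -70 mm is -0.1167, -60 mm is -0.1.

Call:
nudge_tcp([
  [0, 0, -0.01, 0, 0, 0],
  [0, 0, -0.0333, 0, 0, 0],
  [0, 0, -0.0667, 0, 0, 0],
  [0, 0, -0.1, 0, 0, 0],
  [0, 0, -0.1167, 0, 0, 0],
])

```text
clock: 12.9
eef_pos: [485.6, 262.7, 75.6]
eef_rot: [3.141, 0.003, -3.041]
wrist_force: [-0.9, 0.3, -0.4]
finger_gap: 25.7
finger_force: 24.8
```

Call:
nudge_tcp([
  [0, 0, 0, 0, 0, 0],
  [0, 0, 0, 0, 0, 0],
])

```text
clock: 13.1
eef_pos: [484.7, 262.3, 72.6]
eef_rot: [-3.142, -0.0, -3.041]
wrist_force: [0.4, -0.9, -1.3]
finger_gap: 25.6
finger_force: 24.8
```

Run:
```python
from h import *
im,W,s=wrist("w5");np.savez("w5.npz",im=im,W=W)
Rc=R.from_euler('xyz',s["eef_rot"]).as_matrix();T=(W-s["eef_pos"])@Rc
f=im.astype(int);b=(f[...,2]-f[...,0]>50)&(f[...,2]-f[...,1]>20)&(abs(T[...,1])<40)&(T[...,0]>-120)&(T[...,0]<40)&(W[...,2]>50);p=T[b];print(len(p),np.percentile(p[:,2],[5,50,95]))
for c in range(-100,30,8):
    q=p[(p[:,0]>=c)&(p[:,0]<c+8)]
    if len(q):print(c,len(q),q.min(0).round(1),q.max(0).round(1))
print(s["eef_pos"],s["eef_rot"])
cv2.imwrite("pics/w5c.png",cv2.resize(im[180:400,200:450,::-1],None,fx=2.5,fy=2.5))
```

```text
3207 [-20.71596323 -19.47271507  -4.42437259]
-100 4 [-92.3 -21.2 -20.1] [-92.   20.5 -19. ]
-92 239 [-92.  -25.  -21.1] [-84.   23.7  -1.4]
-84 145 [-84.  -24.8 -21. ] [-76.   24.8  -4.7]
-76 128 [-76.  -23.7 -21.4] [-68.   23.9 -11.8]
-68 37 [-68.  -22.6 -20.9] [-65.1  21.6 -18.5]
-60 3 [-54.3 -18.   -3.7] [-52.2  17.7  -1. ]
-52 4 [-51.4 -17.4  -6.1] [-49.9  16.9  -2.8]
-44 307 [-42.6 -15.8 -21.2] [-36.   15.7   0. ]
-36 563 [-36.  -13.9 -21.6] [-28.   13.9   1.3]
-28 444 [-28.  -12.7 -21.8] [-20.   13.1   0.5]
-20 223 [-20.  -11.9 -21.6] [-12.1  12.7 -10.9]
-12 255 [-11.9 -13.8 -88.5] [-4.  13.4 -8.4]
-4 260 [ -4.  -11.9 -21.3] [  4.   13.4 -13. ]
4 367 [  4.  -12.7 -21.6] [12.  14.3 -1. ]
12 225 [ 12.  -12.5 -21.5] [13.5 13.5  0.5]
20 3 [  26.6   -6.5 -111.5] [  27.8   -6.  -109.9]
[484.74586927 262.32125046  72.63663945] [-3.14150951e+00 -2.84123934e-04 -3.04142538e+00]
```

View pics/w5c.png

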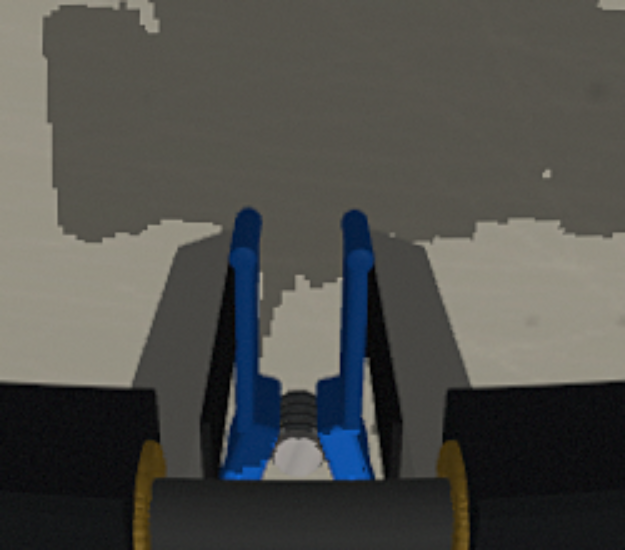

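The crop shows the clip held wide open, level and centred in the fingers, with tips at tool x≈-92 and levers parallel. Moving to a standoff in line with the cover's free end.

Run:
```python
from h import *
go([450,41.5,73],3.0836)
```

```text
from [484.5 262.2  72.2] [-3.141e+00 -1.000e-03 -3.041e+00] tool shift [  56.5 -216.2   -0.6] rot [-0.    -0.001  0.158]
```

The rows are not in the units I measure in: shifts go in shares of 600 mm and turns go in shares of pi rad. I convert before sending: -125 mm is -0.2083, -95 mm is -0.1583, 0.13 rad is 0.0414.

Call:
nudge_tcp([
  [0.0417, -0.0167, 0, 0, 0, 0.0032],
  [0.0667, -0.0583, 0, 0, 0, 0.0127],
  [0.0833, -0.1083, 0, 0, 0, 0.0223],
  [0.0933, -0.1583, 0, 0, 0, 0.0318],
  [0.0933, -0.2083, 0, 0, 0, 0.0414],
])

```text
clock: 13.65
eef_pos: [440.6, 131.3, 72.2]
eef_rot: [-3.141, -0.002, 3.111]
wrist_force: [1.1, -0.1, -0.0]
finger_gap: 25.4
finger_force: 24.8
```

Call:
nudge_tcp([
  [0, -0.05, 0, 0, 0, 0.0032],
  [0, -0.0917, 0, 0, 0, 0.0064],
  [0, -0.125, 0, 0, 0, 0.0095],
  [0, -0.1417, 0, 0, 0, 0.0095],
  [0, -0.1417, 0, 0, 0, 0.0095],
])

```text
clock: 14.15
eef_pos: [439.0, 46.9, 72.5]
eef_rot: [-3.142, -0.001, 3.081]
wrist_force: [0.7, 0.0, 0.5]
finger_gap: 25.5
finger_force: 24.8
```

Call:
nudge_tcp([
  [0, 0, 0, 0, 0, 0],
  [0, 0, 0, 0, 0, 0],
])

```text
clock: 14.35
eef_pos: [439.2, 48.2, 72.8]
eef_rot: [3.142, -0.0, 3.083]
wrist_force: [0.5, -0.2, -0.1]
finger_gap: 25.7
finger_force: 24.8
```

Run:
```python
from h import *
im,W,s=wrist("w6")
hsv=cv2.cvtColor(im,cv2.COLOR_RGB2HSV);H,S=hsv[...,0],hsv[...,1]
m=(H>50)&(H<80)&(S>150)&(W[...,2]>118)&(W[...,2]<145)&(W[...,0]>560)&(W[...,0]<690);p=W[m];print(len(p))
if len(p)>50:print(cv2.minAreaRect(p[:,:2].astype(np.float32)))
m=(H>50)&(H<80)&(S>120)&(W[...,0]>560)&(W[...,0]<600)&(W[...,2]>40)&(W[...,2]<110);p=W[m];print(len(p),np.percentile(p,[1,99],axis=0).round(1) if len(p) else "")
go([450,41.5,73],3.0836);go([506.7,38.2,73],3.0836)
```

```text
0
58 [[575.9  22.4  43. ]
 [579.8  42.3  53.5]]
from [439.2  48.2  72.8] [ 3.142 -0.     3.083] tool shift [-11.2  -6.1  -0.2] rot [ 0.    -0.    -0.001]
from [439.2  48.2  72.8] [ 3.142 -0.     3.083] tool shift [-68.   -6.   -0.2] rot [ 0.    -0.    -0.001]
```

View pics/w6.png

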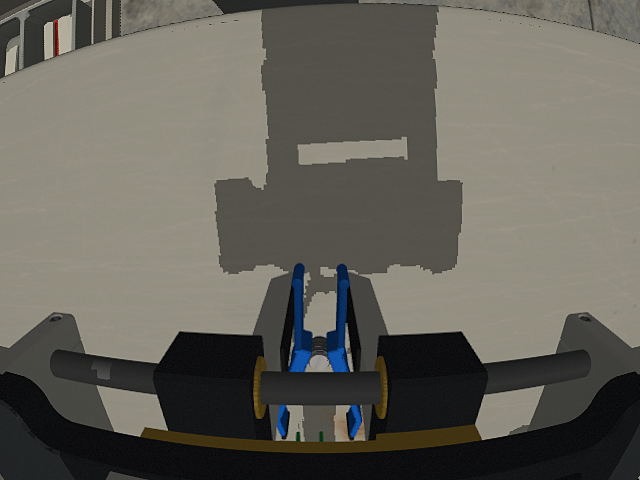

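The view shows the cover's two panel edges at (298,436) and (321,436), between the jaws at (283,436) and (353,436). The clip needs to go about 7 mm right before advancing.

In the tool's units: -15 mm is -0.025, -10 mm is -0.0167.

Call:
nudge_tcp([
  [0, -0.005, 0, 0, 0, 0],
  [0, -0.0117, 0, 0, 0, 0],
  [-0.0167, -0.0117, 0, 0, 0, 0],
  [-0.025, -0.0117, 0, 0, 0, 0],
  [-0.025, -0.0117, 0, 0, 0, 0],
])

```text
clock: 14.9
eef_pos: [454.6, 39.5, 72.9]
eef_rot: [3.142, 0.0, 3.082]
wrist_force: [0.3, 0.1, -1.5]
finger_gap: 25.4
finger_force: 24.8
```

Call:
nudge_tcp([
  [0, 0, 0, 0, 0, 0],
  [0, 0, 0, 0, 0, 0],
])

```text
clock: 15.1
eef_pos: [453.6, 39.6, 72.9]
eef_rot: [-3.142, -0.0, 3.082]
wrist_force: [0.3, 0.5, -0.2]
finger_gap: 25.6
finger_force: 24.8
```

Run:
```python
from h import *
im,W,s=wrist()
Rc=R.from_euler('xyz',s["eef_rot"]).as_matrix();T=(W-s["eef_pos"])@Rc
hsv=cv2.cvtColor(im,cv2.COLOR_RGB2HSV);H,S=hsv[...,0],hsv[...,1]
m=(H>50)&(H<80)&(S>120)&(W[...,0]>560)&(W[...,0]<600)&(W[...,2]>40)&(W[...,2]<120);p=T[m];print(len(p))
for q in (p[p[:,1]<0],p[p[:,1]>0]):print("green tool",len(q),q.min(0).round(1),q.max(0).round(1))
f=im.astype(int);b=(f[...,2]-f[...,0]>50)&(f[...,2]-f[...,1]>20)&(T[...,0]<-65)&(T[...,0]>-110)&(abs(T[...,1])<40);p=T[b];
for q in (p[p[:,1]<0],p[p[:,1]>0]):print("blue tool",len(q),q.min(0).round(1),q.max(0).round(1))
go([506.7,37.1,73],3.0836)
# scene view
im,d,ci=grab("scene");cv2.imwrite("pics/s2.png",cv2.resize(im[150:300,250:450,::-1],None,fx=4,fy=4))
```

```text
174
green tool 81 [-133.9  -10.1    5.9] [-123.2   -6.7   28.8]
green tool 93 [-139.8    7.5    5.5] [-122.6   10.8   28.7]
blue tool 247 [-92.3 -25.  -21.4] [-65.2 -19.   -2.2]
blue tool 305 [-93.7  17.6 -21.4] [-65.2  24.8  -0.8]
from [453.6  39.6  72.9] [-3.142 -0.     3.082] tool shift [-53.2   0.6  -0.1] rot [-0.    -0.    -0.002]
```

View pics/s2.png

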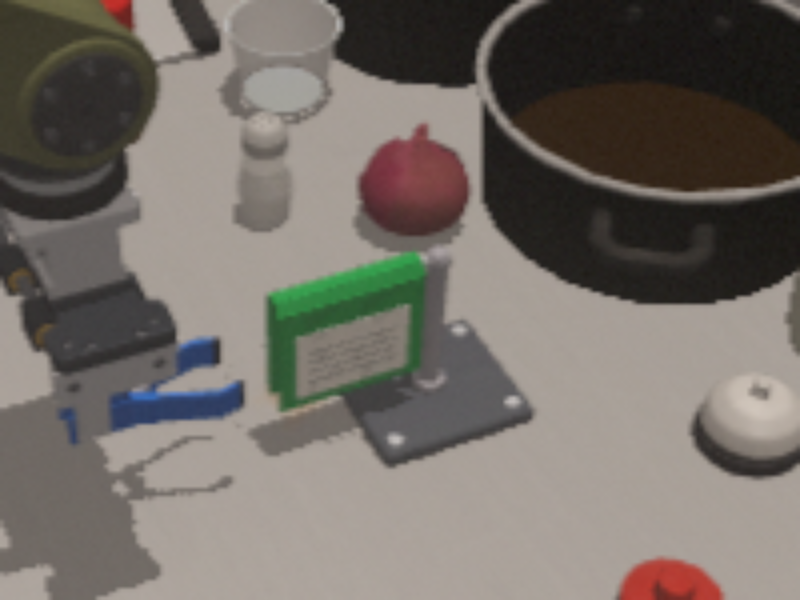

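The scene view shows the cover hanging true and the open clip just short of its free edge at the right height. In the tool frame the cover panels lie at y -10..+11 and the jaws at ±19..25. Advancing 51 mm.

In the tool's units: -34 mm is -0.0567, -30 mm is -0.05.

Call:
nudge_tcp([
  [-0.0133, 0.0005, 0, 0, 0, 0],
  [-0.0267, 0.0005, 0, 0, 0, 0],
  [-0.04, 0.0005, 0, 0, 0, 0],
  [-0.05, 0.0005, 0, 0, 0, 0],
  [-0.0567, 0.0005, 0, 0, 0, 0],
])

```text
clock: 15.7
eef_pos: [488.3, 37.8, 72.8]
eef_rot: [3.142, -0.0, 3.082]
wrist_force: [1.1, 0.0, -0.0]
finger_gap: 25.3
finger_force: 24.8
```

Call:
nudge_tcp([
  [-0.01, 0, 0, 0, 0, 0],
  [-0.0183, 0, 0, 0, 0, 0],
  [-0.025, 0, 0, 0, 0, 0],
  [-0.0283, 0, 0, 0, 0, 0],
  [-0.0283, 0, 0, 0, 0, 0],
])

```text
clock: 16.2
eef_pos: [504.8, 36.8, 72.9]
eef_rot: [-3.142, -0.0, 3.082]
wrist_force: [0.8, -0.1, -0.5]
finger_gap: 25.5
finger_force: 24.8
```

Call:
nudge_tcp([
  [0, 0, 0, 0, 0, 0],
  [0, 0, 0, 0, 0, 0],
  [0, 0, 0, 0, 0, 0],
  [0, 0, 0, 0, 0, 0],
  [0, 0, 0, 0, 0, 0],
])

```text
clock: 16.7
eef_pos: [504.7, 36.9, 73.0]
eef_rot: [3.142, 0.0, 3.082]
wrist_force: [-0.1, 0.6, -0.5]
finger_gap: 25.9
finger_force: 24.8
```

Run:
```python
from h import *
im,W,s=wrist()
Rc=R.from_euler('xyz',s["eef_rot"]).as_matrix();T=(W-s["eef_pos"])@Rc
hsv=cv2.cvtColor(im,cv2.COLOR_RGB2HSV);H,S=hsv[...,0],hsv[...,1]
m=(H>50)&(H<80)&(S>120)&(W[...,0]>560)&(W[...,0]<640)&(W[...,2]>36)&(W[...,2]<135);p=T[m]
for q in (p[p[:,1]<0],p[p[:,1]>0]):print("green tool",len(q),q.min(0).round(1),q.max(0).round(1))
f=im.astype(int);b=(f[...,2]-f[...,0]>50)&(f[...,2]-f[...,1]>20)&(T[...,0]<-65)&(T[...,0]>-110)&(abs(T[...,1])<40);p=T[b]
for q in (p[p[:,1]<0],p[p[:,1]>0]):print("blue tool",len(q),q.min(0).round(1),q.max(0).round(1))
im2,d,ci=grab("scene");A=cv2.resize(im2[170:270,265:395,::-1],None,fx=5.5,fy=5.5)[:550,:715]
cv2.imwrite("pics/s3.png",A)
```

```text
green tool 259 [-123.2   -9.4  -41. ] [-72.3  -5.8  30.5]
green tool 358 [-133.1    7.5  -41. ] [-71.8  11.6  28.8]
blue tool 247 [-91.9 -24.8 -21.2] [-65.4 -18.5  -1.2]
blue tool 310 [-92.6  17.7 -21.4] [-65.1  25.1  -1.3]
```

View pics/s3.png

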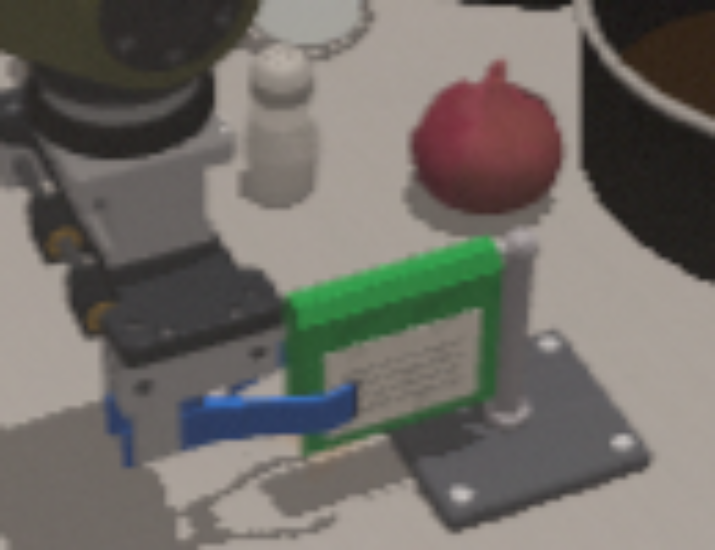

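The jaws straddle the cover's free edge about 20 mm in, clear of both faces by 6 mm or more, with the cover hanging undisturbed. Handing in.

```bash
python3 -c "
from cell import manip, eyes, sign_off
print(sign_off())"
```

```text
the job is handed in; nothing more can be done
None
```

The cover hangs square on the bar, let go. The clip is held squeezed open round the cover's free-end edge, its jaw tips about 20 mm in and clear of both faces in the last pictures; the job is handed in at about 17 s, but the sign-off returned no verdict.

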